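# Put the bench tools into their own trays

## Task

Three tools have got into each other's trays: put the tape measure into the round tray, the sanding block into the oblong tray and the dowelling jig into the square tray, each standing flat on the tray floor with its middle at the middle of the tray, the sanding block lengthwise in its tray. One thing to a tray: use the empty plywood board to park one of them on the way. Do not tip any of them over, and leave the pencil and the marker where they lie.

Things in the scene. Friction and masses are not known exactly. Their poses are not given: they have to be found in the camera images.
- tape_measure: Yellow tape measure standing on edge, 37 x 76 x 65 mm (x, y, z): flat sides face its +-x. Starts in the oblong tray; belongs in the round tray. Grasp from above across the 37 mm (along its x). Origin at the centre of its underside, z up. 0.2 to 0.4 kg.
- sanding_block: Brown cork sanding block with abrasive paper round it, 62 x 110 x 34 mm (x, y, z), lying flat. Starts in the square tray; belongs in the oblong tray. Grasp from above across the 62 mm (along its x). Origin at the centre of its underside, z up; it sits with the origin 2 mm below the surface that carries it. Under 0.1 kg.
- dowel_jig: Dowelling jig: bare aluminium block 40 x 90 x 50 mm (x, y, z) with three dark round drill bushings in a row along its y on the top. Starts in the round tray; belongs in the square tray. Grasp from above across the 40 mm (along its x). Origin at the centre of its underside, z up. 0.2 to 0.42 kg.
- oblong_tray: Fixed low steel tray with a black rubber floor, outside 128 x 178 mm (x, y: long along its y), floor 4 mm and rim 10 mm above the desk, walls 4 mm. Origin at its centre, on the desk, z up.
- square_tray: Fixed low steel tray with a black rubber floor, outside 144 x 144 mm, floor 4 mm and rim 10 mm above the desk, walls 4 mm. Origin at its centre, on the desk, z up.
- round_tray: Fixed low round steel tray with a black rubber floor, 148 mm outside diameter, floor 4 mm and rim 10 mm above the desk, walls 4 mm. Origin at its centre, on the desk, z up.
- parking_board: Bare plywood offcut without a rim, fixed on the desk, 150 x 170 x 16 mm (x, y, z), empty at the start: the free spot where one thing can be set down for a while. Origin at the centre of its underside, z up; its top is 16 mm above the desk.
- pencil: Yellow flat carpenter's pencil lying on the desk between the middle two places, 14 x 170 x 8 mm, long along its y, origin at the centre of its underside. Loose; leave it alone.
- marker: Black felt marker lying on the desk between two places at the right, 17 x 136 x 18 mm, long along its y, origin at the centre of its underside. Loose; leave it alone.
Not all that is in view belongs to the job. Leave any pink look-alike of the oblong_tray alone.

How it is judged (in metres and radians):
At the end, for the whole second after the job is handed in: Tape measure in the round, sanding block in the oblong, jig in the square tray: each flat on the floor (origin under 9 mm above the tray's, tilt under 0.1 rad), origin within 15 mm of the tray's centre, at rest; the block's long side within 0.25 rad of its tray's (horizontal distance between tape_measure and round_tray below 0.015 m and z of tape_measure in the frame of round_tray below 0.009 m and angle between each of tape_measure, sanding_block, dowel_jig's own z axis and vertical below 0.1 rad and linear speed of each of tape_measure, sanding_block, dowel_jig below 0.01 m/s and angular speed of each of tape_measure, sanding_block, dowel_jig below 0.4 rad/s and horizontal distance between sanding_block and oblong_tray below 0.015 m and z of sanding_block in the frame of oblong_tray below 0.009 m and horizontal distance between dowel_jig and square_tray below 0.015 m and z of dowel_jig in the frame of square_tray below 0.009 m and angle between the y axis of sanding_block and the y axis of oblong_tray, either way round below 0.25 rad); the robot touches nothing.
It fails at once if one of the three tools is tipped over (more than 0.6 rad) (angle between any of tape_measure, sanding_block, dowel_jig's own z axis and vertical above 0.6 rad).
It fails at once if the pencil or the marker is disturbed (moved more than 30 mm) (distance of any of pencil, marker from where it was at the start of the episode above 0.03 m).
It fails at once if two tools are put in one tray (centres under 50 mm apart while both are low) ((horizontal distance between tape_measure and sanding_block below 0.05 m and height (world z) of each of tape_measure, sanding_block below 0.05 m) or (horizontal distance between tape_measure and dowel_jig below 0.05 m and height (world z) of each of tape_measure, dowel_jig below 0.05 m) or (horizontal distance between sanding_block and dowel_jig below 0.05 m and height (world z) of each of sanding_block, dowel_jig below 0.05 m)).
It also fails if it takes over 104 s, if anything falls off the work surface, if the arm or the gripper's body presses on something with over 40 N, if the wrist force passes 120 N, or if a joint passes its speed limit or range.

## Robot

A 7-joint arm with a two-finger parallel gripper is mounted at the origin on the work surface; the furniture and walls round the work are solid. World frame = base frame: x ahead of the robot, y to its left, z up, the work surface at z = 0. Lengths are in mm, angles in degrees, forces in N, time in s.
With the tool pointing down it reaches from about 400 to 850 mm from the base axis. Payload 6.9 kg.
Tool frame: the origin (TCP) lies where the fingers leave the gripper's body, on its centre line; the fingertips stand 73 mm ahead of it and the grasp point (between the pads) lies 54 mm ahead of it; z points along the fingers, y is the line along which they close (so a half turn about z gives the same grasp; the last joint's range is limited). The gripper opens to 85 mm and grips with 20 to 120 N. Pads are 22 mm wide; open, the fingers measure 114 mm over their backs; the gripper's body (76 mm by 85 mm) begins 54 mm behind the grasp point. The pads swing forward as they close: fully open they stand 13 mm farther back than shut.
Start: joints at [71.935, 29.078, -13.613, 85.955, 7.202, 65.827, -8.869], TCP at [255.277, -570.48, 303.875] pointing down, gripper open.
Joint ranges: [-176.47, 176.47], [-13.61, 117.27], [-81.72, 77.17], [0.22, 143.17], [-87.28, 267.28], [10, 112.55], [-165.47, 165.47]. Speed limits (degrees/s): [136.94, 136.94, 180, 180, 180, 180, 180].

## Interface

Orientations are given as a 3x3 rotation matrix whose columns are the frame's x, y, z axes.
In Python, from plant import observe, get_image, hand_in gives the robot as it stands. The module is installed in compiled form; this text tells all that it offers.
- The arm moves only by the tool nudge_tcp, called as name(argument=value, ...) on one line, values as JSON. Schema: {"type":"object","properties":{"rows":{"type":"object","properties":{"ticks":{"type":"array","items":{"type":"array","items":{"type":"number"},"minItems":7,"maxItems":7},"minItems":1,"maxItems":8}},"additionalProperties":false,"required":["ticks"]},"grip_force":{"type":"number"},"only":{"type":"string"},"quiet":{"type":"boolean"},"lines":{"type":"string"}},"required":["rows"],"additionalProperties":false}. rows is an object whose key "ticks" holds a list of rows, 1 to 8 of them, each of 7 numbers: dx, dy, dz in normalised numbers (1 is 20 cm), then a rotation vector rx, ry, rz in fractions of the full range, 1 being 4 rad, then the opening from 0.0 (shut) to 1.0 (fully open); each row shifts and turns the commanded pose from where the row before left it, along the tool's axes as they then stand; what a row does not reach is not made up. A row lasts 1/10 s, in which the tool goes at most 50 mm and 8.59 degrees, less where a joint would pass 70% of its speed; a pose out of reach is approached as far as the arm can. The fingers move at their own pace and stop on an object; grip_force is the grip in N (left out, the last holds). Time passes only in rows, so rows that do not move let the fingers close. The tool returns the time, the measured TCP pose, the force, the opening and the grip force at its end. only (a regular expression) keeps the lines of the reply that match it, lines (a string "A,B") keeps lines A to B, and quiet returns only ok. Input that does not fit is refused with a message, and nothing moves.
- observe(): the state, without advancing time (a new reading comes with each control period).
- get_image(name): name is "scene" or "top" or "wrist"; returns a dict with "frame" (420x560x3 uint8, red, green, blue), "intrinsics" (3x3 intrinsics, pixels), "D" ([k1, k2, p1, p2, k3] as OpenCV has them; the pictures are not rectified), "R" (3x3) and "t" (3): a world point X has camera coordinates R X + t. Camera axes: x right, y down, z forward; pixel columns grow to the right and rows downward; lengths in mm; the calibration is good to about 2 mm. A picture is of the moment at which its call begins. There is no depth.
- hand_in(): hands the job in; it is judged then, once.
The state is a dict: "time_s": time; "joint_positions": joint angles; "joint_velocities": joint speeds; "joint_efforts": joint torques, N m; "ee_pos": TCP position; "ee_rot": TCP orientation; "contact_force": force on the tool from outside, world axes, zero at the start; "ft_torque": the same for the moment, N m; "finger_gap": opening from 0.0 (shut) to 1.0 (fully open); "grip_force": force on a finger pad.
Only numpy, scipy, OpenCV 4.12 (cv2) and the standard library are available. Lean on these libraries where they do the work, as an engineer would, in place of code of your own. Each camera call takes 0.05 s, during which the arm holds its last target. There are 200 camera calls.

## Working session

There is one attempt and no reset: what is moved stays moved. The work goes in short steps, Python scripts to look and compute and a tool call to move; the robot and the scene stay as the last step left them, time stands still between calls to the robot, and variables do not carry over. Pictures are saved under pics/ and viewed, at most 14 in all, crops included, and the job is handed in when it is done.

```bash
mkdir -p pics
```

Create h.py:
```python
import numpy as np, cv2
from plant import observe, get_image, hand_in
def ray(im,u,v,z):
    K=np.array(im["intrinsics"]);D=np.array(im["D"]);R=np.array(im["R"]);t=np.array(im["t"])
    p=cv2.undistortPoints(np.array([[[u,v]]],float),K,D)[0,0]
    d=R.T@np.array([p[0],p[1],1]);c=-R.T@t
    return c+d*(z-c[2])/d[2]
def save(im,n,box=None,s=1):
    f=im["frame"][:,:,::-1]
    if box: f=f[box[1]:box[3],box[0]:box[2]]
    if s!=1: f=cv2.resize(f,None,fx=s,fy=s,interpolation=cv2.INTER_CUBIC)
    cv2.imwrite("pics/"+n+".png",f)
def proj(im,X):
    K=np.array(im["intrinsics"]);D=np.array(im["D"])
    return cv2.projectPoints(np.array(X,float).reshape(-1,1,3),cv2.Rodrigues(np.array(im["R"],float))[0],np.array(im["t"],float),K,D)[0][:,0]
```

Run:
```python
from h import *
import pickle
d={n:get_image(n) for n in("top","scene")}
pickle.dump(d,open("d0.pkl","wb"))
for n in d: 
    save(d[n],n+"0",s=1.4); print(n,-np.array(d[n]["R"]).T@d[n]["t"])
o=observe();print(o["ee_pos"],o["ee_rot"],o["time_s"])
```

```text
top [ 2.59142382e+02 -1.79892711e-01  1.06903518e+03]
scene [-384.83406605  712.34252517 1131.95342337]
[ 255.12059778 -570.19909042  303.1284502 ] [[ 9.12753607e-01  4.08509982e-01 -6.68733666e-04]
 [ 4.08510529e-01 -9.12752450e-01  1.45390277e-03]
 [-1.64544958e-05 -1.60023975e-03 -9.99998719e-01]] 0.1
```

View pics/top0.png

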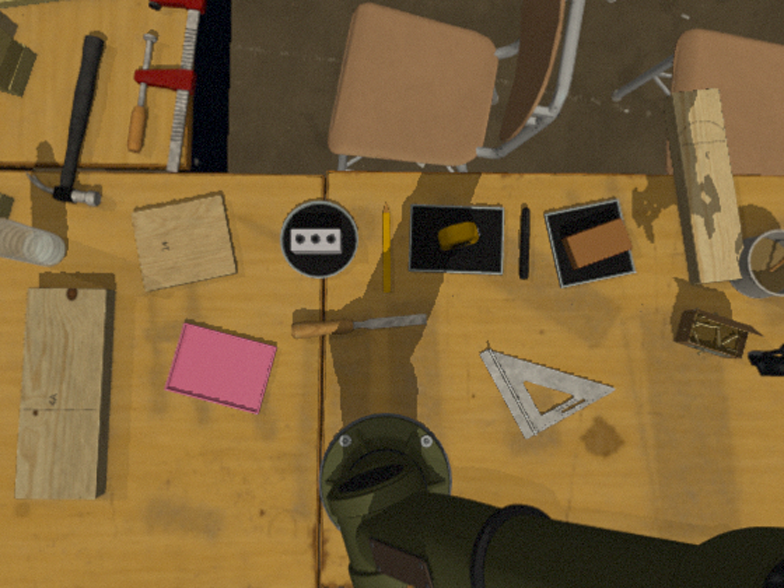

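View pics/scene0.png

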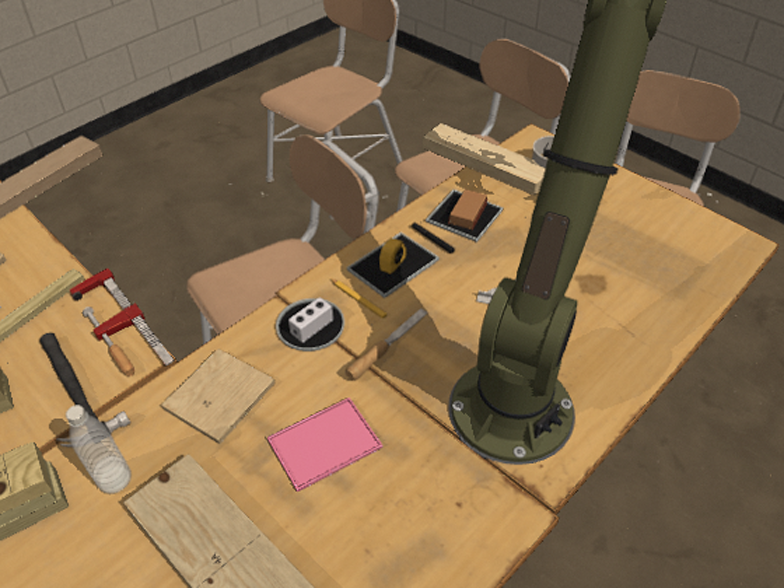

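In the top view (shown at 1.4x):
- Parking board at (186,242).
- Round tray with the jig at (320,238).
- Pencil at (387,248).
- Black oblong tray with the tape at (456,240).
- Marker at (524,242).
- Square tray with the block at (590,243).

There are two candidates for the oblong tray: the black-floored one at (456,240) and the pink one at (221,367). The black one has the steel rim and holds the tape, so it fits. For the board, the squarish offcut at (186,242) fits 150x170; the long plank at (65,393) does not.

Run:
```python
from h import *
import pickle
d=pickle.load(open("d0.pkl","rb"));im=d["top"]
save(im,"crop0",(85,125,465,300),2.1)
hsv=cv2.cvtColor(im["frame"],cv2.COLOR_RGB2HSV);H,S,V=cv2.split(hsv)
def big(m,box):
    k=np.zeros_like(m);x0,y0,x1,y1=box;k[y0:y1,x0:x1]=m[y0:y1,x0:x1]
    c=max(cv2.findContours(k,cv2.RETR_EXTERNAL,cv2.CHAIN_APPROX_NONE)[0],key=cv2.contourArea)
    return c
def rect(n,m,box,z):
    c=big(m.astype(np.uint8),box);hull=cv2.convexHull(c)[:,0]
    P=np.array([ray(im,u,v,z)[:2] for u,v in hull],np.float32)
    r=cv2.minAreaRect(P);b=cv2.boxPoints(r)
    e=b[1]-b[0],b[2]-b[1];L=max(e,key=np.linalg.norm)
    print(n,np.round(r[0],1),np.round(r[1],1),"long dir deg",round(np.degrees(np.arctan2(L[1],L[0])),1), "px",cv2.minAreaRect(hull)[0],"enc",cv2.minEnclosingCircle(P))
tray=(S<90)|(V<45)
rect("obl",tray,(285,140,364,200),10)
rect("sq",tray|((H<14)&(V>60)&(S>100)),(383,135,460,210),10)
rect("round",tray,(196,135,262,202),10)
rect("jig",(S<60)&(V>120),(205,158,247,186),50)
rect("jigtop",(S<60)&(V>120),(205,158,247,186),54)
rect("tape",(S>120)&(V>40),(300,150,355,190),69)
rect("block",(H<15)&(S>90)&(V>60),(395,150,460,200),36)
for p in[(313,168),(342,167),(405,170),(450,165)]: print(p,hsv[p[1],p[0]])
```

```text
obl [ 445.  -129.3] [177.1 128.9] long dir deg 88.9 px (325.78509521484375, 170.52243041992188) enc ((445.5274353027344, -128.92930603027344), 107.18791198730469)
sq [ 440.1 -380.1] [145.5 145.9] long dir deg -77.9 px (420.9753723144531, 173.16807556152344) enc ((438.9115905761719, -380.7837219238281), 101.15557098388672)
round [442.8 128.9] [146.  144.4] long dir deg 0.6 px (227.5, 170.5) enc ((442.8511657714844, 129.2724609375), 74.10794830322266)
jig [432.9 130.4] [38.3 86.1] long dir deg -89.5 px (225.0, 171.5) enc ((434.207763671875, 130.40982055664062), 46.59478759765625)
jigtop [432.3 129.9] [38.2 85.7] long dir deg -89.5 px (225.0, 171.5) enc ((433.52056884765625, 129.897216796875), 46.411888122558594)
tape [ 441.8 -124.9] [42.5 70.9] long dir deg -76.9 px (326.79998779296875, 167.60000610351562) enc ((439.5289611816406, -125.48190307617188), 36.92134475708008)
block [ 433.1 -359.4] [39.2 58.7] long dir deg -48.8 px (416.3672790527344, 173.99118041992188) enc ((429.8358154296875, -361.5216064453125), 31.133758544921875)
(313, 168) [ 21 255  69]
(342, 167) [174  15  86]
(405, 170) [ 15 169 119]
(450, 165) [ 20 159 146]
```

View pics/crop0.png

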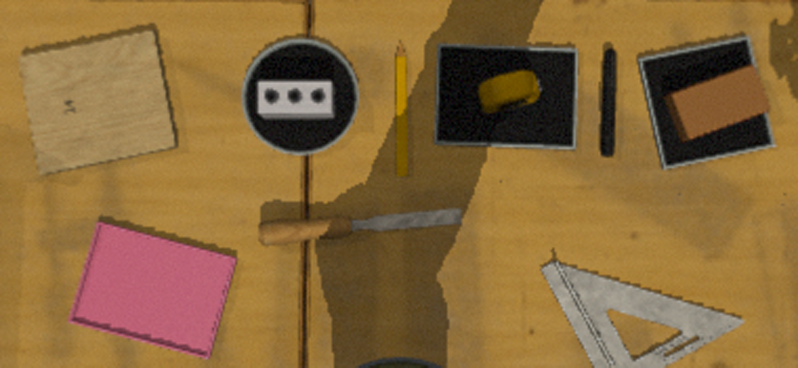

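The crop confirms it: the black steel tray holds the tape, and the pink one is the look-alike. Next I measure the block, board and tape more closely.

Run:
```python
from h import *
import pickle
d=pickle.load(open("d0.pkl","rb"));im=d["top"]
f=cv2.convertScaleAbs(im["frame"][:,:,::-1],alpha=1.6)
a=cv2.resize(f[135:215,375:475],None,fx=4,fy=4,interpolation=cv2.INTER_CUBIC)
b=cv2.resize(f[135:215,280:380],None,fx=4,fy=4,interpolation=cv2.INTER_CUBIC)
cv2.imwrite("pics/c1.png",np.hstack([a,b]))
H,S,V=cv2.split(cv2.cvtColor(im["frame"],cv2.COLOR_RGB2HSV))
for n,m,box,z in[("block",(S>110)&(V>105),(395,148,456,198),36),("board",(S<135)&(V>60),(90,130,175,212),16)]:
    k=np.zeros_like(H);x0,y0,x1,y1=box;k[y0:y1,x0:x1]=m[y0:y1,x0:x1]
    k=cv2.morphologyEx(k,cv2.MORPH_OPEN,np.ones((3,3)))
    c=max(cv2.findContours(k,0,1)[0],key=cv2.contourArea)
    h=cv2.convexHull(c)[:,0];P=np.array([ray(im,u,v,z)[:2] for u,v in h],np.float32)
    r=cv2.minAreaRect(P);bx=cv2.boxPoints(r);L=max((bx[1]-bx[0],bx[2]-bx[1]),key=np.linalg.norm)
    print(n,r,np.degrees(np.arctan2(L[1],L[0])),cv2.boxPoints(cv2.minAreaRect(h)).round())
```

```text
block ((446.6620788574219, -396.5818786621094), (107.22798919677734, 128.14239501953125), 1.8964087963104248) -88.10359 [[405. 149.]
 [455. 148.]
 [456. 189.]
 [406. 190.]]
board ((432.51171875, 378.2670593261719), (153.32452392578125, 173.0749053955078), 11.969706535339355) -78.0303 [[ 92. 151.]
 [159. 138.]
 [170. 196.]
 [103. 208.]]
```

View pics/c1.png

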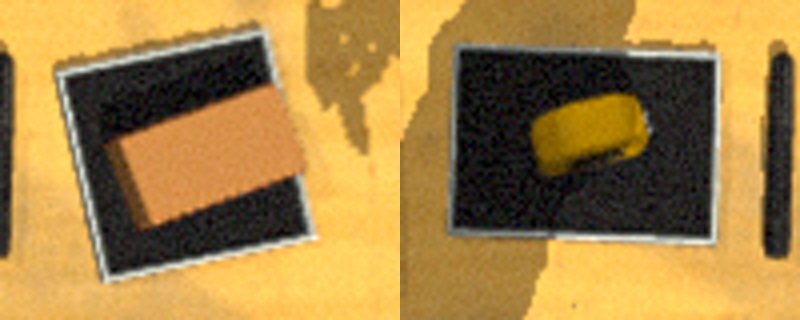

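The left half shows the block's top face with corners near (118,143), (279,84), (304,170) and (152,227). It sits turned and off-centre in the square tray. The right half shows the tape upright in shadow, with its top running from (532,145) to (645,110).

Run:
```python
from h import *
import pickle
d=pickle.load(open("d0.pkl","rb"));im=d["top"]
P=np.array([ray(im,375+u/4-.4,135+v/4-.4,36)[:2] for u,v in[(118,143),(279,84),(304,170),(152,227)]])
print(P.round(1),P.mean(0)); e=np.diff(np.vstack([P,P[:1]]),axis=0)
print(np.linalg.norm(e,axis=1),np.degrees(np.arctan2(e[:,1],e[:,0])))
o=observe();R=np.array(o["ee_rot"]);p=np.array(o["ee_pos"])
print(R.T@(np.array([*P.mean(0),250])-p), "close axis deg",np.degrees(np.arctan2(R[1,1],R[0,1])))
```

```text
[[ 442.3 -328.1]
 [ 481.6 -432.5]
 [ 425.8 -447.4]
 [ 388.1 -349. ]] [ 434.44880946 -389.25720321]
[111.6257428   57.78173707 105.29439082  58.12202857] [ -69.39480922 -165.11764758  110.94554257   21.16850094]
[237.60001231 -91.81276806  53.27153127] close axis deg -65.88869867740826
```

The manual's scale: shifts go in shares of 20 cm and turns go in shares of 4 rad. Converting my numbers, 47.5 mm / 200 = 0.2375, -18.4 mm / 200 = -0.092, -8 degrees / 229.1831 = -0.0349.

nudge_tcp(rows={"ticks":[[0.2375, -0.092, 0.05, 0, 0, 0, 1], [0.2375, -0.092, 0.05, 0, 0, 0, 1], [0.2375, -0.092, 0.05, 0, 0, 0, 1], [0.2375, -0.092, 0.05, 0, 0, 0, 1], [0.2375, -0.092, 0.05, 0, 0, 0, 1], [0, 0, 0, 0, 0, -0.0349, 1], [0, 0, 0, 0, 0, -0.0349, 1], [0, 0, 0, 0, 0, -0.0349, 1]]}, grip_force=40)

```text
time_s: 0.9
ee_pos: [428.3, -395.4, 255.2]
ee_rot: [[0.662, 0.749, -0.001], [0.749, -0.662, 0.001], [-0.0, -0.001, -1.0]]
contact_force: [-0.6, -0.3, 0.7]
finger_gap: 1.001
grip_force: 0.0
```

nudge_tcp(rows={"ticks":[[0, 0, 0, 0, 0, -0.0349, 1], [0, 0, 0, 0, 0, -0.0349, 1], [0, 0, 0, 0, 0, -0.0349, 1], [0, 0, 0, 0, 0, -0.0349, 1], [0, 0, 0, 0, 0, -0.0349, 1], [0, 0, 0, 0, 0, -0.0349, 1], [0, 0, 0, 0, 0, -0.0349, 1], [0, 0, 0, 0, 0, -0.0292, 1]]})

```text
time_s: 1.7
ee_pos: [427.6, -396.1, 255.3]
ee_rot: [[-0.36, 0.933, -0.001], [0.933, 0.36, 0.001], [0.001, -0.0, -1.0]]
contact_force: [0.1, -0.5, 0.5]
finger_gap: 0.998
grip_force: 0.0
```

Run:
```python
from h import *
im=get_image("wrist");save(im,"w1",s=1.4)
o=observe();print(o["ee_pos"],o["joint_positions"]);R=np.array(o["ee_rot"]);print(R,np.degrees(np.arctan2(R[1,1],R[0,1])))
print(proj(im,[[434.4,-389.3,36],[440,-380,10]]), -np.array(im["R"]).T@im["t"])
```

```text
[ 427.53053964 -396.26817829  255.21258955] [ 64.62718784  31.24485987 -38.6026664   96.3876991   21.88997478
  60.18919222  40.45222281]
[[-3.65798578e-01  9.30693709e-01 -7.87365026e-04]
 [ 9.30693638e-01  3.65799077e-01  6.22914324e-04]
 [ 8.67759842e-04 -5.04934447e-04 -9.99999496e-01]] 21.456770386181113
[[284.0191277  191.85377699]
 [292.52446131 178.40720863]] [ 402.05160058 -325.47433988  324.73287562]
```

View pics/w1.png

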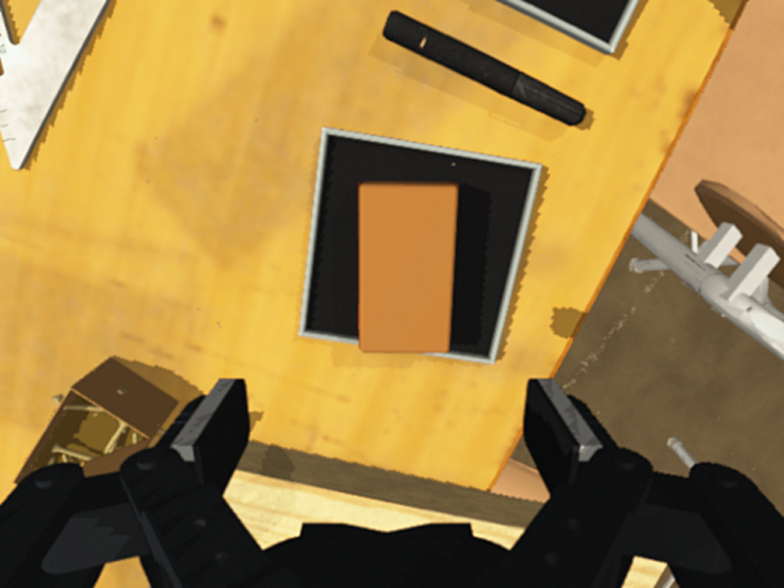

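The wrist view shows the block's top at px (359..457, 183..352) in the 1.4x picture, nearly parallel to the fingers, with one end near the tray wall.

Add to h.py:
```python
def quad(im,m,z,lo=(0,0,560,270)):
    k=np.zeros(m.shape,np.uint8);x0,y0,x1,y1=lo;k[y0:y1,x0:x1]=m[y0:y1,x0:x1]
    k=cv2.morphologyEx(k,cv2.MORPH_OPEN,np.ones((3,3)))
    c=max(cv2.findContours(k,0,1)[0],key=cv2.contourArea);h=cv2.convexHull(c)[:,0]
    P=np.array([ray(im,u,v,z)[:2] for u,v in h],np.float32);r=cv2.minAreaRect(P);b=cv2.boxPoints(r)
    L=max((b[1]-b[0],b[2]-b[1]),key=np.linalg.norm)
    print("centre",np.round(r[0],1),"size",np.round(r[1],1),"long",round(float(np.degrees(np.arctan2(L[1],L[0]))%180),1),"enc",cv2.minEnclosingCircle(P))
    return r[0]
def go(x,y,z,yaw=None):
    "tool-axis shift to TCP x,y,z, and rz to bring the closing axis to yaw"
    o=observe();R=np.array(o["ee_rot"]);w=np.degrees(np.arctan2(R[1,1],R[0,1]))
    print("d",(R.T@(np.array([x,y,z])-o["ee_pos"])).round(1),"yaw",round(w,1),"rz",None if yaw is None else round(w-yaw,1),"z axis",R[:,2].round(4))
def hsv(im): return [c.astype(int) for c in cv2.split(cv2.cvtColor(im["frame"],cv2.COLOR_RGB2HSV))]
```

Run:
```python
from h import *
im=get_image("wrist");H,S,V=hsv(im)
print(H[190,290],S[190,290],V[190,290],H[60,200],S[60,200],V[60,200])
c=quad(im,(H<16)&(S>120)&(V>90),36,(220,110,360,258))
quad(im,(S<90)|(V<45)|(H<16),10,(205,80,395,265))
go(*c,88,20.5)
```

```text
15 180 203 19 173 221
centre [ 439.6 -389. ] size [ 59.6 108.6] long 110.5 enc ((440.0653381347656, -389.1391296386719), 60.78150939941406)
centre [ 444.1 -383.2] size [143.3 147.1] long 102.2 enc ((443.4782409667969, -381.0871887207031), 100.0625)
d [  2.2  14.  167.2] yaw 20.9 rz 0.4 z axis [-6.e-04  1.e-03 -1.e+00]
```

Scaled: 40 mm / 200 = 0.2, 30 mm / 200 = 0.15, 0.4 degrees / 229.1831 = 0.0017.

nudge_tcp(rows={"ticks":[[0.011, 0.07, 0, 0, 0, 0.0017, 1], [0, 0, 0.2, 0, 0, 0, 1], [0, 0, 0.2, 0, 0, 0, 1], [0, 0, 0.2, 0, 0, 0, 1], [0, 0, 0.15, 0, 0, 0, 1], [0, 0, 0.075, 0, 0, 0, 1], [0, 0, 0, 0, 0, 0, 1], [0, 0, 0, 0, 0, 0, 1]]})

```text
time_s: 2.6
ee_pos: [441.3, -389.0, 91.7]
ee_rot: [[-0.348, 0.937, 0.001], [0.937, 0.348, -0.001], [-0.001, 0.001, -1.0]]
contact_force: [0.3, -0.0, 0.5]
finger_gap: 1.004
grip_force: 0.0
```

nudge_tcp(rows={"ticks":[[0, 0, 0, 0, 0, 0, 0.5], [0, 0, 0, 0, 0, 0, 0.5], [0, 0, 0, 0, 0, 0, 0.5], [0, 0, 0, 0, 0, 0, 0.5], [0, 0, 0, 0, 0, 0, 0.5], [0, 0, 0, 0, 0, 0, 0.5]]}, grip_force=40)

```text
time_s: 3.2
ee_pos: [440.8, -389.7, 92.5]
ee_rot: [[-0.348, 0.937, 0.002], [0.937, 0.348, -0.002], [-0.003, 0.001, -1.0]]
contact_force: [-0.4, 0.6, 5.0]
finger_gap: 0.69
grip_force: 42.5
```

Run:
```python
from h import *
im=get_image("wrist");save(im,"w2",s=1.2)
```

```text
(no output)
```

View pics/w2.png

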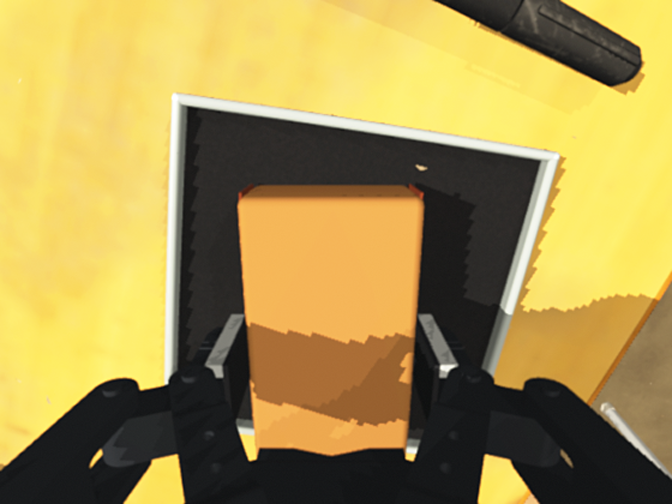

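The block is held between the pads and still flat. Lift and carry it to the board.

Scaled: -40 mm / 200 = -0.2, -10 mm / 200 = -0.05.

nudge_tcp(rows={"ticks":[[0, 0, -0.05, 0, 0, 0, 0.5], [0, 0, -0.2, 0, 0, 0, 0.5], [0, 0, -0.2, 0, 0, 0, 0.5], [0, 0, -0.2, 0, 0, 0, 0.5]]})

```text
time_s: 3.65
ee_pos: [440.0, -388.9, 223.2]
ee_rot: [[-0.349, 0.937, 0.0], [0.937, 0.349, -0.0], [-0.0, 0.0, -1.0]]
contact_force: [0.7, -1.0, -0.5]
finger_gap: 0.689
grip_force: 43.7
```

Run:
```python
from h import *
go(435,378,235,20.5)
```

```text
d [720.5 262.7 -11.8] yaw 20.4 rz -0.1 z axis [ 5.e-04 -0.e+00 -1.e+00]
```

Scaled: 44 mm / 200 = 0.22, 30 mm / 200 = 0.15.

nudge_tcp(rows={"ticks":[[0.15, 0.055, -0.025, 0, 0, 0, 0.5], [0.22, 0.08, -0.025, 0, 0, 0, 0.5], [0.22, 0.08, 0, 0, 0, 0, 0.5], [0.22, 0.08, 0, 0, 0, 0, 0.5], [0.22, 0.08, 0, 0, 0, 0, 0.5], [0.22, 0.08, 0, 0, 0, 0, 0.5], [0.22, 0.08, 0, 0, 0, 0, 0.5], [0.22, 0.08, 0, 0, 0, 0, 0.5]]})

```text
time_s: 4.45
ee_pos: [437.3, -27.7, 231.9]
ee_rot: [[-0.348, 0.937, 0.002], [0.937, 0.348, -0.001], [-0.001, 0.001, -1.0]]
contact_force: [1.5, -0.2, -0.4]
finger_gap: 0.694
grip_force: 43.8
```

nudge_tcp(rows={"ticks":[[0.22, 0.08, 0, 0, 0, 0, 0.5], [0.22, 0.08, 0, 0, 0, 0, 0.5], [0.22, 0.08, 0, 0, 0, 0, 0.5], [0.22, 0.08, 0, 0, 0, 0, 0.5], [0.22, 0.08, 0, 0, 0, 0, 0.5], [0.22, 0.08, 0, 0, 0, 0, 0.5], [0.22, 0.08, 0, 0, 0, 0, 0.5], [0.15, 0.055, 0, 0, 0, 0, 0.5]]})

```text
time_s: 5.25
ee_pos: [434.1, 333.9, 232.1]
ee_rot: [[-0.351, 0.936, 0.001], [0.936, 0.351, 0.002], [0.002, 0.002, -1.0]]
contact_force: [-0.8, -1.3, -0.3]
finger_gap: 0.692
grip_force: 43.7
```

```bash
python3 - <<'E'
from h import *
go(434,378,106,20.5);print(observe()["joint_positions"])
E
```

```text
d [ 41.1  15.1 126.2] yaw 20.5 rz 0.0 z axis [ 0.0011  0.0024 -1.    ]
[-13.95017038  30.00863064 -39.99761169 103.52926797  23.13444314
  54.74096375 -43.2121799 ]
```

Scaled: 40 mm / 200 = 0.2, 35 mm / 200 = 0.175.

nudge_tcp(rows={"ticks":[[0.15, 0.055, 0, 0, 0, 0, 0.5], [0.055, 0.02, 0, 0, 0, 0, 0.5], [0, 0, 0.15, 0, 0, 0, 0.5], [0, 0, 0.2, 0, 0, 0, 0.5], [0, 0, 0.175, 0, 0, 0, 0.5], [0, 0, 0.075, 0, 0, 0, 0.5], [0, 0, 0.02, 0, 0, 0, 0.5], [0, 0, 0, 0, 0, 0, 0.5]]})

```text
time_s: 6.05
ee_pos: [435.2, 374.0, 107.6]
ee_rot: [[-0.348, 0.937, 0.001], [0.937, 0.348, 0.0], [0.0, 0.001, -1.0]]
contact_force: [0.2, 0.4, -0.9]
finger_gap: 0.686
grip_force: 43.7
```

Run:
```python
from h import *
go(434,378,104.5,20.5)
save(get_image("scene"),"s2",(80,160,280,340),3)
```

```text
d [4.1 0.3 3.1] yaw 20.4 rz -0.1 z axis [ 5.e-04  5.e-04 -1.e+00]
```

View pics/s2.png

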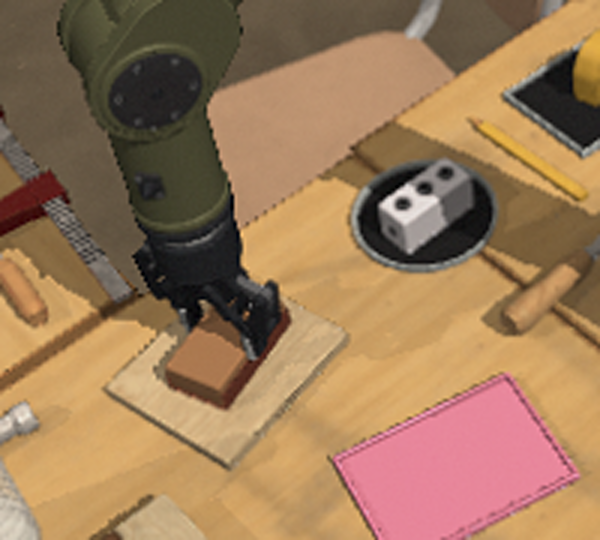

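The block is centred over the board, just above it. Lower to contact, release and lift.

Scaled: 1.5 mm / 200 = 0.0075, 1 mm / 200 = 0.005.

nudge_tcp(rows={"ticks":[[0, 0, 0.0075, 0, 0, 0, 0.5], [0, 0, 0.0075, 0, 0, 0, 0.5], [0, 0, 0.005, 0, 0, 0, 0.5], [0, 0, 0, 0, 0, 0, 0.5]]})

```text
time_s: 6.5
ee_pos: [435.2, 374.3, 104.5]
ee_rot: [[-0.348, 0.937, 0.002], [0.937, 0.348, 0.001], [0.0, 0.002, -1.0]]
contact_force: [-1.3, -1.1, 11.7]
finger_gap: 0.688
grip_force: 45.0
```

nudge_tcp(rows={"ticks":[[0, 0, 0, 0, 0, 0, 1], [0, 0, 0, 0, 0, 0, 1], [0, 0, 0, 0, 0, 0, 1], [0, 0, 0, 0, 0, 0, 1], [0, 0, -0.1, 0, 0, 0, 1], [0, 0, -0.2, 0, 0, 0, 1], [0, 0, -0.2, 0, 0, 0, 1], [0, 0, -0.2, 0, 0, 0, 1]]})

```text
time_s: 7.3
ee_pos: [434.5, 373.7, 244.0]
ee_rot: [[-0.349, 0.937, -0.001], [0.937, 0.349, -0.0], [0.0, -0.001, -1.0]]
contact_force: [0.9, 0.6, 0.5]
finger_gap: 1.0
grip_force: 0.0
```

Run:
```python
from h import *
go(440,129,245,0)
```

```text
d [-231.3  -80.3   -1. ] yaw 20.4 rz 20.4 z axis [-9.e-04 -2.e-04 -1.e+00]
```

Scaled: -46.3 mm / 200 = -0.2315, -16 mm / 200 = -0.08, 6.8 degrees / 229.1831 = 0.0297.

nudge_tcp(rows={"ticks":[[-0.2315, -0.08, 0, 0, 0, 0, 1], [-0.2315, -0.08, 0, 0, 0, 0, 1], [-0.2315, -0.08, 0, 0, 0, 0, 1], [-0.2315, -0.08, 0, 0, 0, 0, 1], [-0.2315, -0.08, 0, 0, 0, 0, 1], [0, 0, 0, 0, 0, 0.0297, 1], [0, 0, 0, 0, 0, 0.0297, 1], [0, 0, 0, 0, 0, 0.0297, 1]]})

```text
time_s: 8.1
ee_pos: [440.6, 128.1, 242.8]
ee_rot: [[0.007, 1.0, 0.0], [1.0, -0.007, 0.0], [0.0, 0.0, -1.0]]
contact_force: [-0.6, 0.6, -0.9]
finger_gap: 0.998
grip_force: 0.0
```

nudge_tcp(rows={"ticks":[[0, 0, 0, 0, 0, 0, 1], [0, 0, 0, 0, 0, 0, 1]]})

```text
time_s: 8.3
ee_pos: [440.4, 129.2, 242.8]
ee_rot: [[-0.004, 1.0, 0.0], [1.0, 0.004, -0.0], [-0.0, 0.0, -1.0]]
contact_force: [0.2, -0.5, 0.5]
finger_gap: 0.999
grip_force: 0.0
```

Run:
```python
from h import *
im=get_image("wrist");save(im,"w3",s=1.4);H,S,V=hsv(im)
print(proj(im,[[435,130,54],[443,129,10]]))
quad(im,(S<70)&(V>110),54,(230,120,350,265))
go(440,129,245,0)
```

```text
[[266.97686195 205.29098142]
 [276.87925094 193.0138402 ]]
centre [438.5 132.9] size [38.9 88.8] long 91.3 enc ((438.40631103515625, 132.97215270996094), 47.309173583984375)
d [-0.2 -0.4 -2.3] yaw 0.2 rz 0.2 z axis [-1.e-04 -0.e+00 -1.e+00]
```

View pics/w3.png

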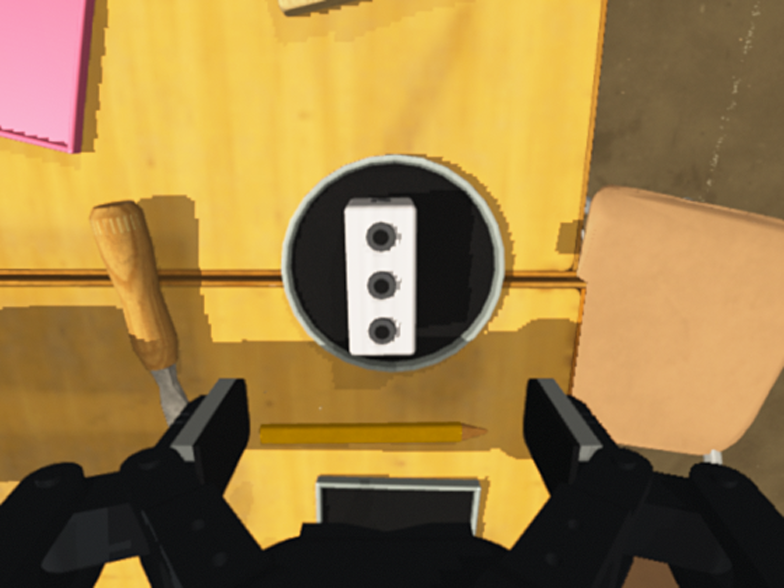

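The jig's top is at px (345..415, 198..355), with the round tray's rim around it at (393,262). The wrist view puts the jig at (438.5, 133). I'll use wrist measurements throughout.

Run:
```python
from h import *
im=get_image("wrist")
P=np.array([ray(im,u/1.4,v/1.4,10)[:2] for u,v in[(282,262),(505,262),(394,155),(393,369)]]);print(P, (P[0]+P[1])/2,(P[2]+P[3])/2)
```

```text
[[373.88914786 134.33251945]
 [519.71198719 135.02706314]
 [446.47033024 201.87537195]
 [447.13944865  57.87032332]] [446.80056753 134.6797913 ] [446.80488944 129.87284763]
```

nudge_tcp(rows={"ticks":[[0.0185, -0.01, 0, 0, 0, -0.0044, 1], [0, 0, 0.2, 0, 0, 0, 1], [0, 0, 0.2, 0, 0, 0, 1], [0, 0, 0.2, 0, 0, 0, 1], [0, 0, 0.1, 0, 0, 0, 1], [0, 0, 0.04, 0, 0, 0, 1], [0, 0, 0, 0, 0, 0, 1], [0, 0, 0, 0, 0, 0, 1]]})

```text
time_s: 9.2
ee_pos: [438.9, 133.2, 95.5]
ee_rot: [[-0.018, 1.0, 0.001], [1.0, 0.018, 0.001], [0.001, 0.001, -1.0]]
contact_force: [0.6, -0.2, 0.9]
finger_gap: 1.0
grip_force: 0.0
```

nudge_tcp(rows={"ticks":[[0, 0, 0, 0, 0, 0, 0.2], [0, 0, 0, 0, 0, 0, 0.2], [0, 0, 0, 0, 0, 0, 0.2], [0, 0, 0, 0, 0, 0, 0.2], [0, 0, 0, 0, 0, 0, 0.2], [0, 0, 0, 0, 0, 0, 0.2]]}, grip_force=70)

```text
time_s: 9.8
ee_pos: [438.8, 132.7, 95.6]
ee_rot: [[-0.017, 1.0, 0.001], [1.0, 0.017, -0.0], [-0.0, 0.001, -1.0]]
contact_force: [-1.3, -0.5, 8.6]
finger_gap: 0.454
grip_force: 70.1
```

nudge_tcp(rows={"ticks":[[0, 0, 0, 0, 0, 0, 0.2], [0, 0, -0.05, 0, 0, 0, 0.2], [0, 0, -0.2, 0, 0, 0, 0.2], [0, 0, -0.2, 0, 0, 0, 0.2], [0, 0, -0.2, 0, 0, 0, 0.2], [0, 0, 0, 0, 0, 0, 0.2]]})

```text
time_s: 10.4
ee_pos: [440.0, 133.8, 229.4]
ee_rot: [[-0.018, 1.0, 0.007], [1.0, 0.018, 0.002], [0.002, 0.008, -1.0]]
contact_force: [0.9, 1.0, -3.7]
finger_gap: 0.457
grip_force: 72.2
```

Run:
```python
from h import *
im=get_image("wrist");save(im,"w4",s=1.4)
go(443,-383,230,12)
```

```text
d [-515.9   -5.    -3.4] yaw 1.0 rz -11.0 z axis [ 0.0047  0.001  -1.    ]
```

View pics/w4.png

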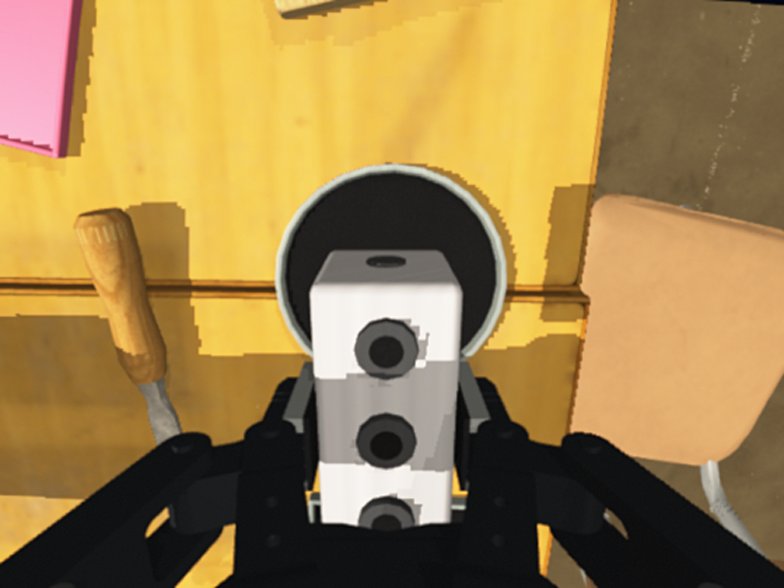

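The jig is held squarely and level, and the empty round tray is visible at (391,280). Carry it past the square tray so I can see that tray unobstructed.

Scaled: -44 mm / 200 = -0.22, -30 mm / 200 = -0.15.

nudge_tcp(rows={"ticks":[[-0.15, 0, -0.025, 0, 0, 0, 0.2], [-0.22, 0, -0.025, 0, 0, 0, 0.2], [-0.22, 0, 0, 0, 0, 0, 0.2], [-0.22, 0, 0, 0, 0, 0, 0.2], [-0.22, 0, 0, 0, 0, 0, 0.2], [-0.22, 0, 0, 0, 0, 0, 0.2], [-0.22, 0, 0, 0, 0, 0, 0.2], [-0.22, 0, 0, 0, 0, 0, 0.2]]})

```text
time_s: 11.25
ee_pos: [443.2, -206.9, 233.4]
ee_rot: [[-0.018, 1.0, -0.003], [1.0, 0.018, 0.001], [0.001, -0.003, -1.0]]
contact_force: [1.5, -0.4, -2.7]
finger_gap: 0.453
grip_force: 72.0
```

nudge_tcp(rows={"ticks":[[-0.22, 0, 0, 0, 0, 0, 0.2], [-0.22, 0, 0, 0, 0, 0, 0.2], [-0.22, 0, 0, 0, 0, 0, 0.2], [-0.22, 0, 0, 0, 0, 0, 0.2], [-0.175, 0, 0, 0, 0, 0, 0.2], [-0.15, 0, 0, 0, 0, 0, 0.2], [0, 0, 0, 0, 0, 0, 0.2], [0, 0, 0, 0, 0, 0, 0.2]]})

```text
time_s: 12.05
ee_pos: [447.7, -446.1, 232.4]
ee_rot: [[-0.016, 1.0, -0.003], [1.0, 0.016, 0.003], [0.003, -0.003, -1.0]]
contact_force: [-0.0, 0.2, -3.6]
finger_gap: 0.457
grip_force: 72.0
```

Run:
```python
from h import *
im=get_image("wrist");save(im,"w5",s=1.4)
go(443,-383,240)
print(proj(im,[[443,-382,10]])*1.4)
```

```text
d [62.1 -4.2 -6.8] yaw 1.0 rz None z axis [-0.002   0.0029 -1.    ]
[[378.43707464 170.99393321]]
```

View pics/w5.png

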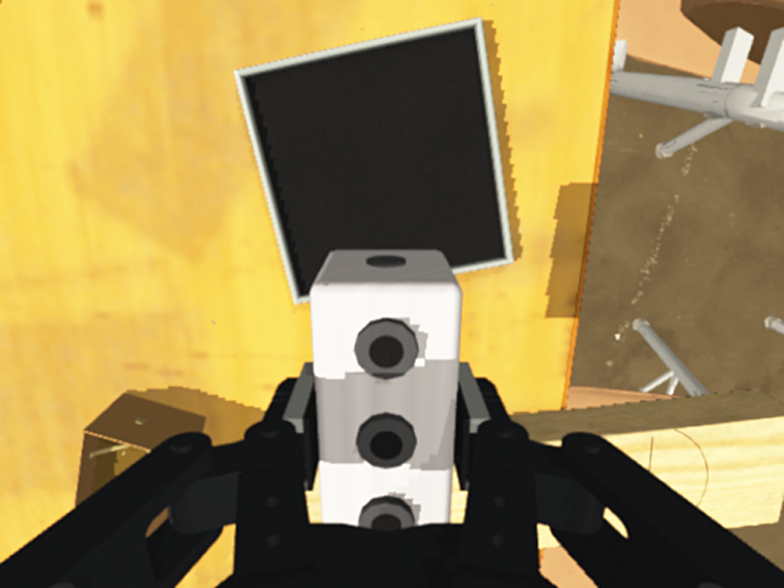

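The square tray is empty, with outer corners at (236,72), (482,19), (513,262) and (296,303).

Run:
```python
from h import *
im=get_image("wrist")
P=np.array([ray(im,u/1.4,v/1.4,10)[:2] for u,v in[(236,72),(482,19),(513,262),(296,303)]])
print(P,P.mean(0));go(*P.mean(0),100)
```

```text
[[ 361.2914265  -326.84983652]
 [ 499.96995588 -297.03212039]
 [ 529.59782275 -435.10550878]
 [ 391.30298493 -465.08889356]] [ 445.54054751 -381.01908981]
d [ 63.3  -1.8 133.7] yaw 1.1 rz None z axis [-0.0014  0.0023 -1.    ]
```

Scaled: 40 mm / 200 = 0.2, 35 mm / 200 = 0.175.

nudge_tcp(rows={"ticks":[[0.16, -0.005, 0, 0, 0, 0, 0.2], [0.1565, -0.004, 0, 0, 0, 0, 0.2], [0, 0, 0.15, 0, 0, 0, 0.2], [0, 0, 0.2, 0, 0, 0, 0.2], [0, 0, 0.175, 0, 0, 0, 0.2], [0, 0, 0.1, 0, 0, 0, 0.2], [0, 0, 0.04, 0, 0, 0, 0.2], [0, 0, 0, 0, 0, 0, 0.2]]})

```text
time_s: 12.95
ee_pos: [445.8, -381.7, 101.1]
ee_rot: [[-0.019, 1.0, -0.001], [1.0, 0.019, 0.001], [0.002, -0.001, -1.0]]
contact_force: [-1.0, -0.6, -3.3]
finger_gap: 0.458
grip_force: 72.0
```

nudge_tcp(rows={"ticks":[[0, 0, 0, 0, 0, 0, 0.2], [0, 0, 0.01, 0, 0, 0, 0.2], [0, 0, 0.01, 0, 0, 0, 0.2], [0, 0, 0, 0, 0, 0, 0.2]]})

```text
time_s: 13.35
ee_pos: [445.8, -383.1, 98.1]
ee_rot: [[-0.017, 1.0, 0.0], [1.0, 0.017, -0.0], [-0.001, 0.0, -1.0]]
contact_force: [0.0, 0.3, -4.0]
finger_gap: 0.453
grip_force: 72.0
```

nudge_tcp(rows={"ticks":[[0, 0, 0.0065, 0, 0, 0, 0.2], [0, 0, 0.0065, 0, 0, 0, 0.2], [0, 0, 0, 0, 0, 0, 0.2], [0, 0, 0, 0, 0, 0, 0.2]]})

```text
time_s: 13.75
ee_pos: [445.8, -383.0, 95.7]
ee_rot: [[-0.017, 1.0, 0.0], [1.0, 0.017, -0.001], [-0.001, 0.0, -1.0]]
contact_force: [-1.9, 0.7, 5.0]
finger_gap: 0.456
grip_force: 72.8
```

Contact with the floor. Release and check.

Scaled: -40 mm / 200 = -0.2, -20 mm / 200 = -0.1.

nudge_tcp(rows={"ticks":[[0, 0, 0, 0, 0, 0, 1], [0, 0, 0, 0, 0, 0, 1], [0, 0, 0, 0, 0, 0, 1], [0, 0, 0, 0, 0, 0, 1], [0, 0, -0.1, 0, 0, 0, 1], [0, 0, -0.2, 0, 0, 0, 1], [0, 0, -0.2, 0, 0, 0, 1], [0, 0, -0.2, 0, 0, 0, 1]]})

```text
time_s: 14.55
ee_pos: [445.7, -382.7, 236.5]
ee_rot: [[-0.018, 1.0, -0.0], [1.0, 0.018, 0.001], [0.001, -0.0, -1.0]]
contact_force: [0.6, -0.7, 0.6]
finger_gap: 0.996
grip_force: 0.0
```

Run:
```python
from h import *
im=get_image("wrist");H,S,V=hsv(im)
quad(im,(S<70)&(V>110),54,(235,125,345,265))
quad(im,(S<80)|(V<60),10,(180,80,400,268))
go(445,-129,250,15)
```

```text
centre [ 465. -384.] size [75.2 91. ] long 91.1 enc ((462.2152099609375, -382.6697692871094), 54.814613342285156)
centre [ 443.9 -381.2] size [143.1 142.9] long 12.2 enc ((446.22967529296875, -380.33416748046875), 98.73109436035156)
d [254.7   1.5  -8.2] yaw 1.0 rz -14.0 z axis [ 0.0071 -0.0054 -1.    ]
```

The jig is within a few mm of the tray centre. Move over the tape.

Scaled: 44 mm / 200 = 0.22, 42 mm / 200 = 0.21, -7 degrees / 229.1831 = -0.0305.

nudge_tcp(rows={"ticks":[[0.21, 0, 0, 0, 0, 0, 1], [0.21, 0, -0.04, 0, 0, 0, 1], [0.21, 0, 0, 0, 0, 0, 1], [0.21, 0, 0, 0, 0, 0, 1], [0.21, 0, 0, 0, 0, 0, 1], [0.22, 0, 0, 0, 0, 0, 1], [0, 0, 0, 0, 0, -0.0305, 1], [0, 0, 0, 0, 0, -0.0305, 1]]})

```text
time_s: 15.4
ee_pos: [441.5, -127.1, 243.4]
ee_rot: [[-0.268, 0.964, 0.001], [0.964, 0.268, -0.001], [-0.001, 0.001, -1.0]]
contact_force: [-0.1, -0.9, -0.6]
finger_gap: 0.999
grip_force: 0.0
```

nudge_tcp(rows={"ticks":[[0, 0, 0, 0, 0, 0, 1], [0, 0, 0, 0, 0, 0, 1]]})

```text
time_s: 15.6
ee_pos: [441.3, -129.2, 243.0]
ee_rot: [[-0.255, 0.967, 0.0], [0.967, 0.255, 0.0], [0.0, 0.0, -1.0]]
contact_force: [0.6, 0.9, 0.7]
finger_gap: 0.997
grip_force: 0.0
```

Run:
```python
from h import *
im=get_image("wrist");save(im,"w6",s=1.4)
go(445,-129,250,15)
```

```text
d [-0.7  3.7 -7. ] yaw 14.8 rz -0.2 z axis [-1.e-04  2.e-04 -1.e+00]
```

View pics/w6.png

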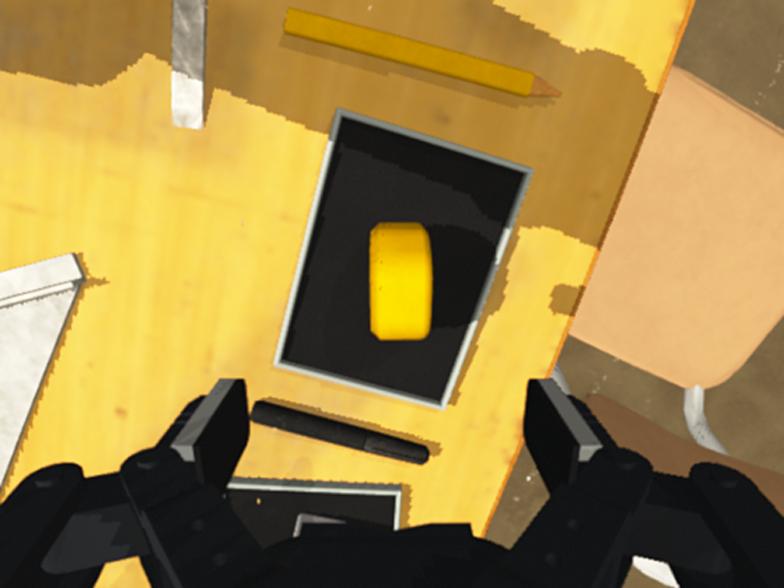

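The tape is at px (369..432, 222..340), parallel to the fingers. The oblong tray's corners are at (338,110), (531,170), (444,408) and (275,365).

Run:
```python
from h import *
im=get_image("wrist");H,S,V=hsv(im)
P=np.array([ray(im,u/1.4,v/1.4,10)[:2] for u,v in[(338,110),(531,170),(444,408),(275,365)]])
print(P,P.mean(0)); e=(P[2]-P[1]+P[3]-P[0]);print("long",np.degrees(np.arctan2(e[1],e[0]))%180)
m=(S>150)&(V>80)&(H>15)&(H<35)
c=quad(im,m,69,(255,150,318,250));quad(im,m,50,(255,150,318,250))
go(*c,100)
```

```text
[[ 389.80109875  -41.05318712]
 [ 513.58928399  -44.28855654]
 [ 509.61826266 -217.64759989]
 [ 385.19961629 -215.40335742]] [ 449.55206542 -129.59817524]
long 88.58770262942969
centre [ 448.5 -119.8] size [33.5 64.2] long 104.8 enc ((448.3244934082031, -119.74616241455078), 34.098751068115234)
centre [ 450.4 -124.8] size [36.1 69.2] long 104.8 enc ((450.256103515625, -124.7187728881836), 36.76066589355469)
d [  7.4   9.4 143. ] yaw 14.8 rz None z axis [-1.e-04  1.e-04 -1.e+00]
```

Scaled: 40 mm / 200 = 0.2, 8.9 mm / 200 = 0.0445.

nudge_tcp(rows={"ticks":[[0.0075, 0.0445, 0, 0, 0, 0, 1], [0, 0, 0.2, 0, 0, 0, 1], [0, 0, 0.2, 0, 0, 0, 1], [0, 0, 0.2, 0, 0, 0, 1], [0, 0, 0.1, 0, 0, 0, 1], [0, 0, 0.03, 0, 0, 0, 1], [0, 0, 0, 0, 0, 0, 1], [0, 0, 0, 0, 0, 0, 1]]})

```text
time_s: 16.5
ee_pos: [450.4, -125.1, 98.0]
ee_rot: [[-0.259, 0.966, 0.002], [0.966, 0.259, -0.0], [-0.001, 0.001, -1.0]]
contact_force: [-0.3, 0.8, -0.3]
finger_gap: 0.999
grip_force: 0.0
```

nudge_tcp(rows={"ticks":[[0, 0, 0, 0, 0, 0, 0.2], [0, 0, 0, 0, 0, 0, 0.2], [0, 0, 0, 0, 0, 0, 0.2], [0, 0, 0, 0, 0, 0, 0.2], [0, 0, 0, 0, 0, 0, 0.2], [0, 0, 0, 0, 0, 0, 0.2]]}, grip_force=70)

```text
time_s: 17.1
ee_pos: [449.6, -125.5, 97.8]
ee_rot: [[-0.258, 0.966, 0.001], [0.966, 0.258, -0.001], [-0.001, 0.0, -1.0]]
contact_force: [-1.7, 0.3, 6.9]
finger_gap: 0.388
grip_force: 69.0
```

nudge_tcp(rows={"ticks":[[0, 0, 0, 0, 0, 0, 0.2], [0, 0, -0.05, 0, 0, 0, 0.2], [0, 0, -0.2, 0, 0, 0, 0.2], [0, 0, -0.2, 0, 0, 0, 0.2], [0, 0, -0.2, 0, 0, 0, 0.2], [0, 0, 0, 0, 0, 0, 0.2]]})

```text
time_s: 17.7
ee_pos: [451.5, -125.0, 231.9]
ee_rot: [[-0.259, 0.966, 0.008], [0.966, 0.259, -0.002], [-0.004, 0.007, -1.0]]
contact_force: [0.9, -0.6, -2.0]
finger_gap: 0.389
grip_force: 70.5
```

Run:
```python
from h import *
im=get_image("wrist");save(im,"w7",s=1.4)
go(446.5,130,230,14.8)
```

```text
d [247.7  62.2  -0.9] yaw 15.0 rz 0.2 z axis [ 0.0046 -0.0017 -1.    ]
```

View pics/w7.png

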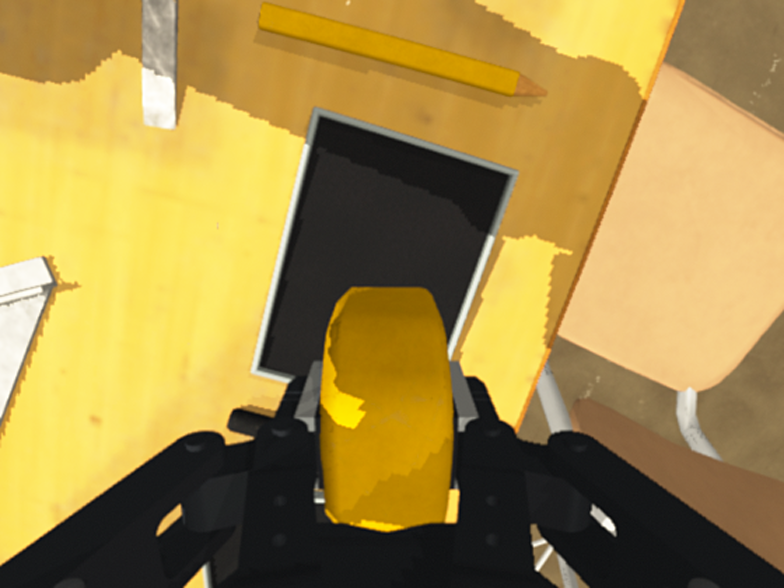

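The tape is held upright between the pads, and the oblong tray is empty. Carry it to the round tray.

Scaled: 42 mm / 200 = 0.21, 31 mm / 200 = 0.155.

nudge_tcp(rows={"ticks":[[0.155, 0.04, 0, 0, 0, 0, 0.2], [0.21, 0.0525, 0, 0, 0, 0, 0.2], [0.21, 0.0525, 0, 0, 0, 0, 0.2], [0.21, 0.0525, 0, 0, 0, 0, 0.2], [0.21, 0.0525, 0, 0, 0, 0, 0.2], [0.15, 0.04, 0, 0, 0, 0, 0.2], [0.0935, 0.021, 0, 0, 0, 0, 0.2], [0, 0, 0, 0, 0, 0, 0.2]]})

```text
time_s: 18.55
ee_pos: [444.4, 133.1, 226.3]
ee_rot: [[-0.264, 0.965, -0.002], [0.965, 0.264, 0.001], [0.002, -0.001, -1.0]]
contact_force: [-0.3, -0.4, -2.7]
finger_gap: 0.388
grip_force: 70.4
```

Run:
```python
from h import *
go(446.5,130,98)
```

```text
d [ -3.8   1.4 128.3] yaw 15.3 rz None z axis [-0.0017  0.0014 -1.    ]
```

Scaled: 40 mm / 200 = 0.2, 20 mm / 200 = 0.1.

nudge_tcp(rows={"ticks":[[-0.0125, 0.005, 0.1, 0, 0, 0, 0.2], [0, 0, 0.2, 0, 0, 0, 0.2], [0, 0, 0.2, 0, 0, 0, 0.2], [0, 0, 0.075, 0, 0, 0, 0.2], [0, 0, 0.03, 0, 0, 0, 0.2], [0, 0, 0, 0, 0, 0, 0.2], [0, 0, 0, 0, 0, 0, 0.2]]})

```text
time_s: 19.25
ee_pos: [447.4, 127.8, 106.6]
ee_rot: [[-0.259, 0.966, 0.001], [0.966, 0.259, 0.0], [-0.0, 0.001, -1.0]]
contact_force: [0.9, 0.6, -1.6]
finger_gap: 0.387
grip_force: 70.4
```

Run:
```python
from h import *
go(446.5,130,98)
```

```text
d [ 2.3 -0.3  8.6] yaw 15.0 rz None z axis [ 5.e-04  1.e-04 -1.e+00]
```

The manual's scale: shifts go in shares of 20 cm and turns go in shares of 4 rad. Converting my numbers, 4 mm / 200 = 0.02, 2 mm / 200 = 0.01.

nudge_tcp(rows={"ticks":[[0.01, 0, 0.02, 0, 0, 0, 0.2], [0, 0, 0.01, 0, 0, 0, 0.2], [0, 0, 0.005, 0, 0, 0, 0.2], [0, 0, 0.005, 0, 0, 0, 0.2], [0, 0, 0.005, 0, 0, 0, 0.2], [0, 0, 0, 0, 0, 0, 0.2], [0, 0, 0, 0, 0, 0, 0.2]]})

```text
time_s: 19.95
ee_pos: [446.6, 130.0, 97.8]
ee_rot: [[-0.259, 0.966, 0.001], [0.966, 0.259, -0.0], [-0.0, 0.001, -1.0]]
contact_force: [-1.8, -0.4, 7.7]
finger_gap: 0.388
grip_force: 71.6
```

Contact. Release, lift and check, then head to the board.

Scaled: -40 mm / 200 = -0.2, -20 mm / 200 = -0.1.

nudge_tcp(rows={"ticks":[[0, 0, 0, 0, 0, 0, 1], [0, 0, 0, 0, 0, 0, 1], [0, 0, 0, 0, 0, 0, 1], [0, 0, 0, 0, 0, 0, 1], [0, 0, -0.1, 0, 0, 0, 1], [0, 0, -0.2, 0, 0, 0, 1], [0, 0, -0.2, 0, 0, 0, 1], [0, 0, -0.2, 0, 0, 0, 1]]})

```text
time_s: 20.75
ee_pos: [446.2, 129.9, 238.5]
ee_rot: [[-0.259, 0.966, -0.001], [0.966, 0.259, 0.0], [0.001, -0.001, -1.0]]
contact_force: [1.4, -0.1, -0.2]
finger_gap: 0.998
grip_force: 0.0
```

Run:
```python
from h import *
im=get_image("wrist");H,S,V=hsv(im)
m=(S>150)&(V>80)&(H>15)&(H<35)
quad(im,m,69,(255,150,318,250))
quad(im,(S<80)|(V<60),10,(180,100,380,268))
go(435,374,245,20.5)
```

```text
centre [446.8 136.3] size [33.1 64.1] long 105.1 enc ((446.9501647949219, 136.1989288330078), 33.919620513916016)
centre [445.9 129.2] size [145.5 145.5] long 108.9 enc ((446.1569519042969, 129.35765075683594), 73.40631866455078)
d [237.5  50.5  -0.6] yaw 15.1 rz -5.4 z axis [ 0.0068  0.0021 -1.    ]
```

Scaled: 40 mm / 200 = 0.2, 37.5 mm / 200 = 0.1875, -5.4 degrees / 229.1831 = -0.0236.

nudge_tcp(rows={"ticks":[[0.2, 0.0425, -0.015, 0, 0, 0, 1], [0.2, 0.0425, -0.015, 0, 0, 0, 1], [0.2, 0.0425, 0, 0, 0, 0, 1], [0.2, 0.0425, 0, 0, 0, 0, 1], [0.2, 0.0425, 0, 0, 0, 0, 1], [0.1875, 0.04, 0, 0, 0, 0, 1], [0, 0, 0, 0, 0, -0.0236, 1], [0, 0, 0, 0, 0, 0, 1]]})

```text
time_s: 21.6
ee_pos: [433.1, 373.5, 242.6]
ee_rot: [[-0.352, 0.936, -0.001], [0.936, 0.352, -0.0], [0.0, -0.001, -1.0]]
contact_force: [0.0, -0.5, -0.4]
finger_gap: 1.007
grip_force: 0.0
```

nudge_tcp(rows={"ticks":[[0, 0, 0, 0, 0, 0, 1], [0, 0, 0, 0, 0, 0, 1]]})

```text
time_s: 21.8
ee_pos: [434.4, 371.1, 243.0]
ee_rot: [[-0.345, 0.938, 0.0], [0.938, 0.345, -0.001], [-0.001, -0.0, -1.0]]
contact_force: [-0.1, -0.7, 0.4]
finger_gap: 1.003
grip_force: 0.0
```

Run:
```python
from h import *
im=get_image("wrist");H,S,V=hsv(im)
c=quad(im,(H<16)&(S>140)&(V>70),48,(220,110,360,258))
go(*c,105,20.5)
```

```text
centre [435.6 377.2] size [ 59.9 105.7] long 110.4 enc ((436.193359375, 377.10198974609375), 60.104190826416016)
d [  5.3   3.3 138.1] yaw 20.2 rz -0.3 z axis [ 2.e-04 -7.e-04 -1.e+00]
```

Scaled: 40 mm / 200 = 0.2, 35 mm / 200 = 0.175.

nudge_tcp(rows={"ticks":[[0.02, 0.015, 0, 0, 0, 0, 1], [0, 0, 0.2, 0, 0, 0, 1], [0, 0, 0.2, 0, 0, 0, 1], [0, 0, 0.175, 0, 0, 0, 1], [0, 0, 0.09, 0, 0, 0, 1], [0, 0, 0.025, 0, 0, 0, 1], [0, 0, 0, 0, 0, 0, 1], [0, 0, 0, 0, 0, 0, 1]]})

```text
time_s: 22.65
ee_pos: [435.7, 377.8, 106.3]
ee_rot: [[-0.348, 0.937, 0.001], [0.937, 0.348, 0.001], [0.001, 0.002, -1.0]]
contact_force: [0.5, 0.3, -0.0]
finger_gap: 1.001
grip_force: 0.0
```

nudge_tcp(rows={"ticks":[[0, 0, 0, 0, 0, 0, 0.5], [0, 0, 0, 0, 0, 0, 0.5], [0, 0, 0, 0, 0, 0, 0.5], [0, 0, 0, 0, 0, 0, 0.5], [0, 0, 0, 0, 0, 0, 0.5], [0, 0, 0, 0, 0, 0, 0.5]]}, grip_force=40)

```text
time_s: 23.25
ee_pos: [435.7, 377.5, 106.5]
ee_rot: [[-0.348, 0.937, 0.002], [0.937, 0.348, 0.001], [0.0, 0.002, -1.0]]
contact_force: [-1.3, 0.0, 5.3]
finger_gap: 0.691
grip_force: 42.4
```

nudge_tcp(rows={"ticks":[[0, 0, -0.05, 0, 0, 0, 0.5], [0, 0, -0.2, 0, 0, 0, 0.5], [0, 0, -0.2, 0, 0, 0, 0.5], [0, 0, -0.2, 0, 0, 0, 0.5], [0, 0, 0, 0, 0, 0, 0.5]]})

```text
time_s: 23.75
ee_pos: [436.1, 379.4, 241.4]
ee_rot: [[-0.349, 0.937, 0.007], [0.937, 0.349, 0.007], [0.004, 0.009, -1.0]]
contact_force: [0.1, 0.9, -0.9]
finger_gap: 0.691
grip_force: 43.8
```

Run:
```python
from h import *
go(449,-129.5,235,-1.4)
```

```text
d [-481.5 -165.5    3.1] yaw 20.4 rz 21.8 z axis [ 0.0069  0.0068 -1.    ]
```

Scaled: -43.8 mm / 200 = -0.219, -32 mm / 200 = -0.16.

nudge_tcp(rows={"ticks":[[-0.16, -0.055, 0, 0, 0, 0, 0.5], [-0.219, -0.075, 0, 0, 0, 0, 0.5], [-0.219, -0.075, 0, 0, 0, 0, 0.5], [-0.219, -0.075, 0, 0, 0, 0, 0.5], [-0.219, -0.075, 0, 0, 0, 0, 0.5], [-0.219, -0.075, 0, 0, 0, 0, 0.5], [-0.219, -0.075, 0, 0, 0, 0, 0.5], [-0.219, -0.075, 0, 0, 0, 0, 0.5]]})

```text
time_s: 24.55
ee_pos: [444.2, 17.5, 235.5]
ee_rot: [[-0.349, 0.937, 0.001], [0.937, 0.349, -0.0], [-0.001, 0.0, -1.0]]
contact_force: [0.8, -1.4, -0.4]
finger_gap: 0.69
grip_force: 43.8
```

nudge_tcp(rows={"ticks":[[-0.219, -0.075, 0, 0, 0, 0, 0.5], [-0.219, -0.075, 0, 0, 0, 0, 0.5], [-0.219, -0.075, 0, 0, 0, 0, 0.5], [-0.055, -0.02, 0, 0, 0, 0, 0.5], [0, 0, 0, 0, 0, 0.0319, 0.5], [0, 0, 0, 0, 0, 0.0319, 0.5], [0, 0, 0, 0, 0, 0.0314, 0.5], [0, 0, 0, 0, 0, 0, 0.5]]})

```text
time_s: 25.35
ee_pos: [448.2, -130.7, 235.4]
ee_rot: [[0.026, 1.0, 0.0], [1.0, -0.026, -0.0], [-0.0, 0.0, -1.0]]
contact_force: [-0.8, 0.4, -0.4]
finger_gap: 0.687
grip_force: 43.8
```

Run:
```python
from h import *
go(449,-128,95,-1.4)
```

```text
d [  2.7   0.7 140.4] yaw -1.5 rz -0.1 z axis [ 2.e-04 -3.e-04 -1.e+00]
```

Scaled: 40 mm / 200 = 0.2, 20 mm / 200 = 0.1.

nudge_tcp(rows={"ticks":[[0.0135, 0.0035, 0.1, 0, 0, 0, 0.5], [0, 0, 0.2, 0, 0, 0, 0.5], [0, 0, 0.2, 0, 0, 0, 0.5], [0, 0, 0.1, 0, 0, 0, 0.5], [0, 0, 0.05, 0, 0, 0, 0.5], [0, 0, 0.015, 0, 0, 0, 0.5], [0, 0, 0, 0, 0, 0, 0.5], [0, 0, 0, 0, 0, 0, 0.5]]})

```text
time_s: 26.15
ee_pos: [449.8, -128.5, 103.1]
ee_rot: [[0.024, 1.0, 0.002], [1.0, -0.024, -0.0], [-0.0, 0.002, -1.0]]
contact_force: [0.0, -0.1, -0.6]
finger_gap: 0.685
grip_force: 43.8
```

Run:
```python
from h import *
im=get_image("wrist");save(im,"w8",s=1.4)
go(449,-128,94.5,-1.4)
```

```text
d [ 0.6 -0.8  8.7] yaw -1.4 rz 0.0 z axis [ 2.e-03 -6.e-04 -1.e+00]
```

View pics/w8.png

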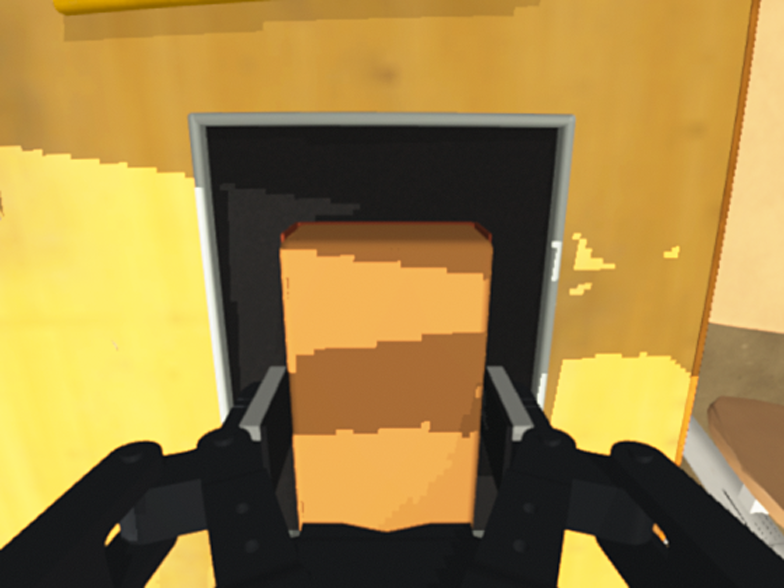

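The block is lengthwise, centred between the tray's long walls. Lower to contact.

Scaled: 4 mm / 200 = 0.02, 2 mm / 200 = 0.01.

nudge_tcp(rows={"ticks":[[0, 0, 0.02, 0, 0, 0, 0.5], [0, 0, 0.01, 0, 0, 0, 0.5], [0, 0, 0.005, 0, 0, 0, 0.5], [0, 0, 0.005, 0, 0, 0, 0.5], [0, 0, 0, 0, 0, 0, 0.5], [0, 0, 0.004, 0, 0, 0, 0.5], [0, 0, 0, 0, 0, 0, 0.5]]})

```text
time_s: 26.9
ee_pos: [449.0, -128.5, 94.4]
ee_rot: [[0.024, 1.0, 0.001], [1.0, -0.024, -0.001], [-0.001, 0.001, -1.0]]
contact_force: [-5.3, 0.5, 17.3]
finger_gap: 0.689
grip_force: 45.7
```

Scaled: -40 mm / 200 = -0.2, -20 mm / 200 = -0.1.

nudge_tcp(rows={"ticks":[[0, 0, 0, 0, 0, 0, 1], [0, 0, 0, 0, 0, 0, 1], [0, 0, 0, 0, 0, 0, 1], [0, 0, 0, 0, 0, 0, 1], [0, 0, -0.1, 0, 0, 0, 1], [0, 0, -0.2, 0, 0, 0, 1], [0, 0, -0.2, 0, 0, 0, 1], [0, 0, -0.2, 0, 0, 0, 1]]})

```text
time_s: 27.7
ee_pos: [448.8, -128.3, 234.6]
ee_rot: [[0.024, 1.0, -0.001], [1.0, -0.024, 0.001], [0.001, -0.001, -1.0]]
contact_force: [1.7, -0.7, 0.3]
finger_gap: 0.999
grip_force: 0.0
```

nudge_tcp(rows={"ticks":[[-0.2, 0, -0.2, 0, 0, 0, 1], [-0.2, 0, -0.1, 0, 0, 0, 1], [0, 0, 0, 0, 0, 0, 1], [0, 0, 0, 0, 0, 0, 1]]})

```text
time_s: 28.1
ee_pos: [447.0, -204.8, 288.7]
ee_rot: [[0.027, 1.0, 0.0], [1.0, -0.027, -0.0], [-0.0, 0.0, -1.0]]
contact_force: [0.2, 0.7, -1.0]
finger_gap: 1.001
grip_force: 0.0
```

Run:
```python
from h import *
im=get_image("wrist");save(im,"w9",s=1.4);H,S,V=hsv(im)
go(449,-128,95)
```

```text
d [ 75.5   0.3 193.3] yaw -1.4 rz None z axis [-6.e-04  7.e-04 -1.e+00]
```

View pics/w9.png

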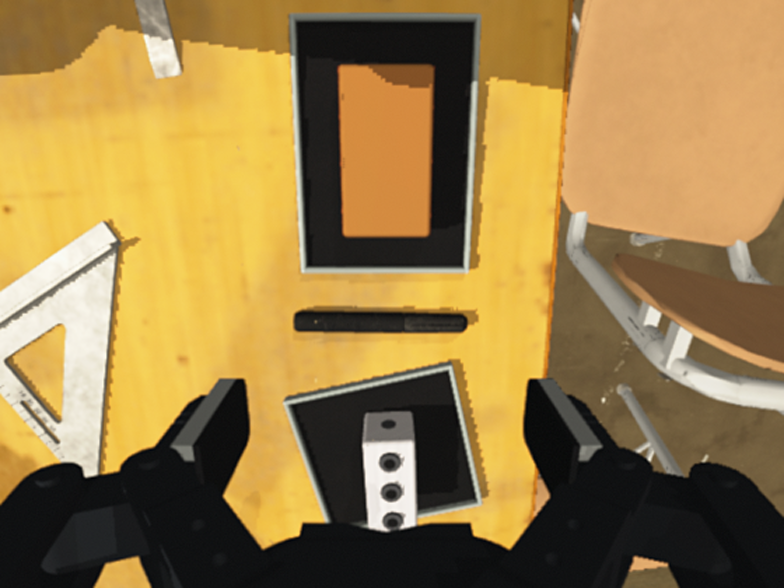

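The block lies lengthwise in the oblong tray at (386,150). The jig stands in the square tray with its middle bushing at (392,492), and the marker is undisturbed. Now a numeric check.

Run:
```python
from h import *
im=get_image("wrist")
f=lambda L,z:np.mean([ray(im,u/1.4,v/1.4,z)[:2] for u,v in L],0).round(1)
print("block",f([(339,65),(434,65),(430,237),(342,237)],36),"oblong",f([(290,15),(480,15),(467,272),(303,272)],10))
print("jig",f([(392,492)],54),"square",f([(286,402),(480,500)],10))
```

```text
block [ 450.1 -130.8] oblong [ 449.3 -128.8]
jig [ 448.6 -380.7] square [ 444.7 -376.7]
```

All three are within about 6 mm of their tray centres.

```bash
python3 -c "
from plant import hand_in;print(hand_in())"
```

```text
the job is handed in; nothing more can be done
None
```

The job is handed in at about 28 s of the 104 s allowed: the tape measure is in the round tray, the sanding block lengthwise in the oblong tray and the jig in the square tray, each about 6 mm or less from centre by wrist camera, but `hand_in()` returned no verdict.

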